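Move the vitamin jars to the bamboo rack in reverse order

TASK

Move the four vitamin jars from the white tray to the empty bamboo rack, one in each place, standing upright on the rack's floor and in reverse order: the jar next to the tray's black end goes to the place farthest from the rack's black end, the second one to the second farthest, and so on, so that the last jar ends up next to the rack's black end. Do not tip any jar over, let go of them all, and leave the tissue box, phone and lotion bottle where they are.

Things in the scene. Friction and masses are not known exactly. Their poses are not given: they have to be found in the camera images.
- jar_red_mid (a point): White vitamin jar with a red lid and a thin red stripe near its foot, upright and loose: 42 mm diameter body up to 50 mm above its foot, lid 39 mm diameter, 75 mm tall in all, about 0.09 kg. The point is its centre, on the axis half-way up (37.5 mm above its foot); z points up to the lid.
- jar_yellow_mid (a point): White vitamin jar with a yellow lid and a thin yellow stripe near its foot, upright and loose: 42 mm diameter body up to 50 mm above its foot, lid 39 mm diameter, 75 mm tall in all, about 0.09 kg. The point is its centre, on the axis half-way up (37.5 mm above its foot); z points up to the lid.
- jar_green_mid (a point): White vitamin jar with a green lid and a thin green stripe near its foot, upright and loose: 42 mm diameter body up to 50 mm above its foot, lid 39 mm diameter, 75 mm tall in all, about 0.09 kg. The point is its centre, on the axis half-way up (37.5 mm above its foot); z points up to the lid.
- jar_blue_mid (a point): White vitamin jar with a blue lid and a thin blue stripe near its foot, upright and loose: 42 mm diameter body up to 50 mm above its foot, lid 39 mm diameter, 75 mm tall in all, about 0.09 kg. The point is its centre, on the axis half-way up (37.5 mm above its foot); z points up to the lid.
- pad_red: Red pad 54 x 56 mm, 3 mm thick, fixed in a place of the white tray; at the start the jar with the red lid stands on its middle, so it still shows where that jar came from. Origin: centre of its underside, 10 mm above the desk.
- pad_yellow: Yellow pad 54 x 56 mm, 3 mm thick, fixed in a place of the white tray; at the start the jar with the yellow lid stands on its middle, so it still shows where that jar came from. Origin: centre of its underside, 10 mm above the desk.
- pad_green: Green pad 54 x 56 mm, 3 mm thick, fixed in a place of the white tray; at the start the jar with the green lid stands on its middle, so it still shows where that jar came from. Origin: centre of its underside, 10 mm above the desk.
- pad_blue: Blue pad 54 x 56 mm, 3 mm thick, fixed in a place of the white tray; at the start the jar with the blue lid stands on its middle, so it still shows where that jar came from. Origin: centre of its underside, 10 mm above the desk.
- tray: White tray, a jar on a pad in each place at the start: 72 x 292 mm, fixed, black end piece at its +y end. Floor 10 mm thick; four places 60 (x) by 62 mm (y) at x = 0, y = +102 (next to the black end), +34, -34, -102 mm; the walls between them are 6 mm thick, tops 24 mm above the desk (ends 34). Origin: centre of its underside, on the desk.
- rack: Brown bamboo rack, empty at the start: 72 x 292 mm, fixed, black end piece at its +y end. Floor 10 mm thick; four places 60 (x) by 62 mm (y) at x = 0, y = +102 (next to the black end), +34, -34, -102 mm; the walls between them are 6 mm thick, tops 24 mm above the desk (ends 34). Origin: centre of its underside, on the desk. A jar standing in it has its centre 47.5 mm above the desk.
- tissue_box: Bystander: closed orange tissue carton, 110 x 200 x 75 mm, origin at the centre of its underside.
- phone: Bystander: black phone lying flat, 150 x 72 x 9 mm, origin at the centre of its underside.
- lotion: Bystander: green lotion bottle with a white cap, 58 mm diameter, 150 mm tall, upright, origin at the centre of its underside.
There are look-alikes about, which are no part of the job. What is shaped like the part that bears jar_blue_mid but purple is not meant.

How it is judged:
At the end, for the whole second after the job is handed in: Each jar stands in the rack's place that mirrors the tray place it came from (counted from the black ends): its centre within 12 mm of the place's centre along each of the rack's x and y, seated within 5 mm of its standing height, within 0.1 rad of upright, and at rest (((y of pad_red in the frame of tray between 0.082 and 0.122 m and y of jar_red_mid in the frame of rack between -0.114 and -0.09 m) or (y of pad_red in the frame of tray between 0.014 and 0.054 m and y of jar_red_mid in the frame of rack between -0.046 and -0.022 m) or (y of pad_red in the frame of tray between -0.054 and -0.014 m and y of jar_red_mid in the frame of rack between 0.022 and 0.046 m) or (y of pad_red in the frame of tray between -0.122 and -0.082 m and y of jar_red_mid in the frame of rack between 0.09 and 0.114 m)) and x of jar_red_mid in the frame of rack between -0.012 and 0.012 m and z of jar_red_mid in the frame of rack between 0.0425 and 0.0525 m and angle between each of jar_red_mid, jar_yellow_mid, jar_green_mid, jar_blue_mid's own z axis and vertical below 0.1 rad and linear speed of each of jar_red, jar_yellow, jar_green, jar_blue below 0.02 m/s and angular speed of each of jar_red, jar_yellow, jar_green, jar_blue below 0.3 rad/s and ((y of pad_yellow in the frame of tray between 0.082 and 0.122 m and y of jar_yellow_mid in the frame of rack between -0.114 and -0.09 m) or (y of pad_yellow in the frame of tray between 0.014 and 0.054 m and y of jar_yellow_mid in the frame of rack between -0.046 and -0.022 m) or (y of pad_yellow in the frame of tray between -0.054 and -0.014 m and y of jar_yellow_mid in the frame of rack between 0.022 and 0.046 m) or (y of pad_yellow in the frame of tray between -0.122 and -0.082 m and y of jar_yellow_mid in the frame of rack between 0.09 and 0.114 m)) and x of jar_yellow_mid in the frame of rack between -0.012 and 0.012 m and z of jar_yellow_mid in the frame of rack between 0.0425 and 0.0525 m and ((y of pad_green in the frame of tray between 0.082 and 0.122 m and y of jar_green_mid in the frame of rack between -0.114 and -0.09 m) or (y of pad_green in the frame of tray between 0.014 and 0.054 m and y of jar_green_mid in the frame of rack between -0.046 and -0.022 m) or (y of pad_green in the frame of tray between -0.054 and -0.014 m and y of jar_green_mid in the frame of rack between 0.022 and 0.046 m) or (y of pad_green in the frame of tray between -0.122 and -0.082 m and y of jar_green_mid in the frame of rack between 0.09 and 0.114 m)) and x of jar_green_mid in the frame of rack between -0.012 and 0.012 m and z of jar_green_mid in the frame of rack between 0.0425 and 0.0525 m and ((y of pad_blue in the frame of tray between 0.082 and 0.122 m and y of jar_blue_mid in the frame of rack between -0.114 and -0.09 m) or (y of pad_blue in the frame of tray between 0.014 and 0.054 m and y of jar_blue_mid in the frame of rack between -0.046 and -0.022 m) or (y of pad_blue in the frame of tray between -0.054 and -0.014 m and y of jar_blue_mid in the frame of rack between 0.022 and 0.046 m) or (y of pad_blue in the frame of tray between -0.122 and -0.082 m and y of jar_blue_mid in the frame of rack between 0.09 and 0.114 m)) and x of jar_blue_mid in the frame of rack between -0.012 and 0.012 m and z of jar_blue_mid in the frame of rack between 0.0425 and 0.0525 m); the robot touches nothing.
It fails at once if a jar is tipped over (angle between any of jar_red_mid, jar_yellow_mid, jar_green_mid, jar_blue_mid's own z axis and vertical above 0.6 rad).
It fails at once if the tissue box is pushed away (distance of tissue_box from where it was at the start of the episode above 0.02 m).
It fails at once if the phone is pushed away (distance of phone from where it was at the start of the episode above 0.02 m).
It fails at once if the lotion bottle is pushed away (distance of lotion from where it was at the start of the episode above 0.02 m).
It also fails if it takes over 93 s, if anything falls off the work surface, if the arm or the gripper's body presses on something with over 40 N, if the wrist force passes 120 N, or if a joint passes its speed limit or range.

ROBOT

A 6-joint arm with a two-finger parallel gripper is mounted at the origin on the work surface. World frame = base frame: x ahead of the robot, y to its left, z up, the work surface at z = 0. Lengths are in m, angles in rad, forces in N, time in s.
With the tool pointing down it reaches from about 0.3 to 0.825 m from the base axis. Payload 5.4 kg.
Tool frame: the origin (TCP) lies between the finger pads; the fingertips stand 8 mm ahead of it and the grasp point (between the pads) lies 11 mm behind it; x points along the fingers, z is the direction in which the jaws open and shut, and the axes are right-handed (so a half turn about x gives the same grasp; the last joint's range is limited). The gripper opens to 92 mm and grips with 3 to 60 N. Pads are 20 mm wide; open, the fingers measure 128 mm over their backs; the gripper's body (75 mm by 189 mm) begins 69 mm behind the grasp point.
Start: joints at [1.132, 0.158, 1.597, -0, 1.386, -0.21], TCP at [0.13, 0.56, 0.223] pointing down, gripper open.
Joint ranges: [-2.91, 2.91], [-0.94, 2.29], [0.18, 2.7], [-1.29, 4.43], [0.17, 2.64], [-3, 3]. Speed limits (rad/s): [2.57, 2.57, 3.14, 3.14, 3.14, 3.14].

INTERFACE

Orientations are given as a unit quaternion [x, y, z, w].
In Python, from plant import ctrl, hand, kinematics, vision, job, sensors gives the robot as it stands. Calls block until the motion is done:
- ctrl.reach(position, orientation): joint-space move of the TCP to a pose.
- ctrl.line_to(position, speed=0.15, frame=None, contact_N=None): straight line of the TCP; frame=None keeps the orientation; speed is the mean speed in m/s. With contact_N (N) it stops when the force on the tool has changed by that much, and returns True; else False.
- ctrl.goto_joints(angles): joint-space move.
- hand.let_go() and hand.gripper_close(newtons=None): open the fingers fully, or close them until they stop; newtons is the grip in N (None keeps the last).
- ctrl.sleep(seconds).
- kinematics.ik(position, orientation): joint angles nearest the present ones, or None.
- vision.snapshot(name): name is "scene" or "top"; returns (picture, depth): 384x512x3 uint8, red, green, blue; 384x512 float32, m along the optical axis (not along the pixel's ray), 0 where there is no reading.
- vision.camera_model(name): a dict with "vertical_fov" (degrees; the focal length in pixels is half the picture's height over the tangent of half this angle, whatever the lens; pixels are square), "cx", "cy" (the principal point, pixels), "eye" and "attitude" of the camera in the world. Camera axes: x right, y down, z forward; pixel columns grow to the right and rows downward; lengths in m; the calibration is good to about 2 mm. A picture is of the moment at which its call begins. camera_model takes no time and is no camera call.
A pose or a line that the arm cannot do raises ctrl.MotionError and nothing moves.
- job.close_job(): hands the job in, once; it reports no verdict.
Readings, each from a call of its own:
- sensors.get_time(): time.
- sensors.get_joints(): joint angles.
- sensors.get_qd(): joint speeds.
- sensors.get_joint_torque(): joint torques, N m.
- sensors.get_tool_pos(): TCP position.
- sensors.get_orientation(): TCP orientation.
- sensors.get_ft_force(): force on the tool from outside, world axes, zero at the start.
- sensors.get_moment(): the same for the moment, N m.
- sensors.get_gripper_width(): finger opening in m.
Only numpy, scipy, OpenCV 4.12 (cv2) and the standard library are available. Lean on these libraries where they do the work, as an engineer would, in place of code of your own. Each camera call takes 0.05 s, during which the arm holds its last target. There are 200 camera calls.

## Working session

There is one attempt and no reset: what is moved stays moved. The work goes in short steps, each a Python script; the robot and the scene stay as the last script left them, time stands still between calls to the robot, and variables do not carry over. Pictures are saved under pics/ and viewed, about 12 in all and at most 16, crops included, and the job is handed in when it is done.

```bash
ls; mkdir -p pics; python3 - <<'E'
from plant import vision,sensors
import cv2,numpy as np
for n in("scene","top"):
    p,d=vision.snapshot(n); np.savez(f"pics/{n}0.npz",p=p,d=d)
    cv2.imwrite(f"pics/{n}0.png",p[...,::-1]); print(n,vision.camera_model(n))
print(sensors.get_time(),sensors.get_orientation())
E
```

```text
pics
scene {'vertical_fov': 46.29789356312699, 'cx': 254.77393522498798, 'cy': 190.84722667849093, 'eye': array([1.65392832, 0.51456195, 1.00937717]), 'attitude': array([ 0.47687961,  0.76330815, -0.36408723, -0.23955581])}
top {'vertical_fov': 42.51211458945254, 'cx': 255.1568303627873, 'cy': 189.60259645340122, 'eye': array([0.44352185, 0.0018334 , 1.41894114]), 'attitude': array([-0.70596991,  0.70717706, -0.02310376,  0.03119777])}
0.1 [-0.43991964  0.55434894  0.43938025  0.55327476]
```

View pics/top0.png

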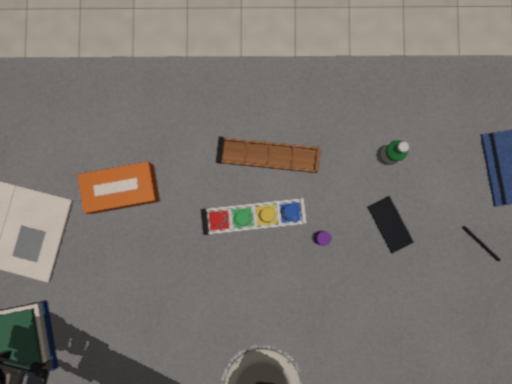

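View pics/scene0.png

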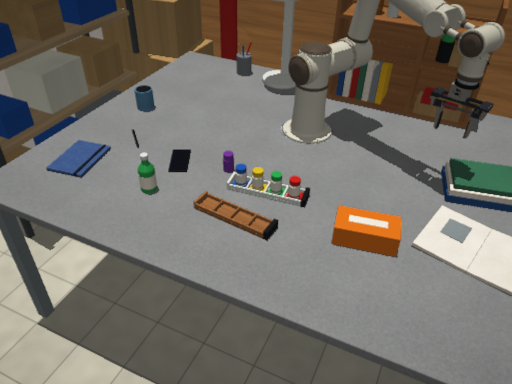

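The top view shows the tray at (255,217) with its black end on the left at (205,221). From the black end the jars run red, green, yellow, blue. The rack is at (270,155), with its black end on the left at (220,150). Look-alike: the purple jar at (323,238), which I'll leave alone. Next is one close crop.

```bash
python3 - <<'E'
import cv2,numpy as np
p=np.load("pics/top0.npz")["p"][128:248,195:335,::-1]
cv2.imwrite("pics/crop0.png",cv2.resize(p,None,fx=5.5,fy=5.0,interpolation=cv2.INTER_CUBIC) if 0 else cv2.resize(p,None,fx=5,fy=5,interpolation=cv2.INTER_CUBIC))
E
```

```text
(no output)
```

View pics/crop0.png

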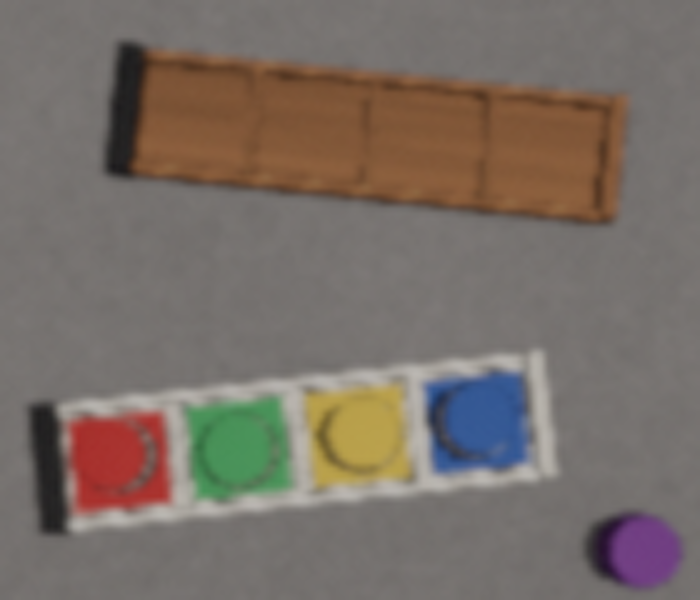

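The rack's end tops (z=34 mm) have corners at crop pixels (120,42), (107,173), (615,222) and (628,95). The tray's are (30,405), (42,532), (556,475) and (543,350). The order red, green, yellow, blue is confirmed.

```bash
cat > h.py <<'E'
import numpy as np,cv2
from scipy.spatial.transform import Rotation as R
from plant import ctrl,hand,kinematics,vision,job,sensors
def world(uv,z,cam="top"):
    m=vision.camera_model(cam); f=192/np.tan(np.radians(m["vertical_fov"]/2))
    uv=np.atleast_2d(uv).astype(float)
    r=np.c_[(uv[:,0]-m["cx"])/f,(uv[:,1]-m["cy"])/f,np.ones(len(uv))]
    r=R.from_quat(m["attitude"]).apply(r)
    return m["eye"]+r*((z-m["eye"][2])/r[:,2])[:,None]
def crop(uv): return np.array([195,128])+(np.array(uv)+.5)/5-.5
def box(uv):  # TL,BL,BR,TR, black end left (+y)
    c=world(crop(uv),.034)[:,:2]
    y=(c[0]+c[1]-c[2]-c[3]); L=np.linalg.norm(y)/2; y/=np.linalg.norm(y)
    w=np.linalg.norm(c[0]-c[1]+c[3]-c[2])/2
    x=np.array([y[1],-y[0]])
    return c.mean(0),x,y,L,w
rack=box([(120,42),(107,173),(615,222),(628,95)])
tray=box([(30,405),(42,532),(556,475),(543,350)])
YS=[.102,.034,-.034,-.102]
def place(b,y): return b[0]+b[2]*y
def quat(b,s=1):
    z=np.array([*b[1],0])*s; x=np.array([0,0,-1.]); y=np.cross(z,x)
    return R.from_matrix(np.c_[x,y,z]).as_quat()
E
python3 - <<'E'
from h import *
for b in(rack,tray): print([np.round(v,4) for v in b])
D=np.load("pics/top0.npz");p=D["p"];d=D["d"]
hsv=cv2.cvtColor(p,cv2.COLOR_RGB2HSV)
# lids by depth: z from depth
m=vision.camera_model("top");f=192/np.tan(np.radians(m["vertical_fov"]/2))
v,u=np.mgrid[:384,:512]
P=np.stack([(u-m["cx"])/f*d,(v-m["cy"])/f*d,d],-1).reshape(-1,3)
W=(R.from_quat(m["attitude"]).apply(P)+m["eye"]).reshape(384,512,3)
mask=((W[...,2]>.075)&(W[...,2]<.1)).astype(np.uint8); mask[:190]=0;mask[250:]=0;mask[:,:200]=0;mask[:,340:]=0
n,l,s,c=cv2.connectedComponentsWithStats(mask)
for i in range(1,n):
    if s[i,4]>20: print("lid",c[i],s[i,4],np.median(W[l==i],0).round(4),world(c[i],.088).round(4))
for y in YS: print(place(tray,y).round(4),place(rack,-y).round(4))
for s in(1,-1):
  for b in(tray,rack):
    for y in (.102,-.102):
      for z in(.037,.2):
        q=kinematics.ik([*place(b,y),z],quat(b,s)); print(s,y,z,None if q is None else np.round(q,2))
E
```

```text
[array([ 0.6506, -0.0188]), array([ 0.9946, -0.1037]), array([0.1037, 0.9946]), np.float64(0.2888), np.float64(0.074)]
[array([0.4768, 0.0234]), array([0.9943, 0.1067]), array([-0.1067,  0.9943]), np.float64(0.2896), np.float64(0.0709)]
lid [290.85802469 211.27777778] 162 [ 0.4879 -0.0794  0.0878] [[ 0.4872 -0.0791  0.088 ]]
lid [267.63522013 214.16981132] 159 [ 0.48   -0.0174  0.0883] [[ 0.4795 -0.0165  0.088 ]]
lid [242.39130435 217.40993789] 161 [0.4719 0.0525 0.0887] [[0.4709 0.0515 0.088 ]]
lid [217.16463415 218.37804878] 164 [0.4694 0.1199 0.0881] [[0.4684 0.1195 0.088 ]]
lid [324.125      237.38636364] 88 [ 0.4179 -0.1691  0.0772] [[ 0.4171 -0.1677  0.088 ]]
[0.4659 0.1248] [ 0.64   -0.1203]
[0.4732 0.0572] [ 0.6471 -0.0527]
[ 0.4805 -0.0104] [0.6541 0.015 ]
[ 0.4877 -0.078 ] [0.6612 0.0826]
1 0.102 0.037 [ 0.01  0.16  2.   -0.    0.98 -0.1 ]
1 0.102 0.2 [ 0.01 -0.07  1.88 -0.    1.33 -0.1 ]
1 -0.102 0.037 [-0.4   0.19  1.97 -0.    0.99 -0.51]
1 -0.102 0.2 [-0.4  -0.04  1.85 -0.    1.33 -0.51]
1 0.102 0.037 [-0.06  0.58  1.45 -0.    1.12  0.05]
1 0.102 0.2 [-0.06  0.41  1.34 -0.    1.39  0.05]
1 -0.102 0.037 [-0.37  0.54  1.5  -0.    1.1  -0.27]
1 -0.102 0.2 [-0.37  0.37  1.39 -0.    1.38 -0.27]
-1 0.102 0.037 None
-1 0.102 0.2 None
-1 -0.102 0.037 [-0.4   0.19  1.97 -0.    0.99  2.63]
-1 -0.102 0.2 [-0.4  -0.04  1.85 -0.    1.33  2.63]
-1 0.102 0.037 None
-1 0.102 0.2 None
-1 -0.102 0.037 [-0.37  0.54  1.5  -0.    1.1   2.87]
-1 -0.102 0.2 [-0.37  0.37  1.39 -0.    1.38  2.87]
```

```bash
cat >> h.py <<'E'
LID=dict(red=(.4689,.1197),green=(.4714,.0520),yellow=(.4798,-.0170),blue=(.4876,-.0793))
qt,qr=quat(tray),quat(rack)
def move(col,i,off=(0,0)):
    a=LID[col]; b=place(rack,-YS[i])+np.array(off); up=.15
    if sensors.get_tool_pos()[2]>.18: ctrl.reach([*a,up],qt)
    else: ctrl.line_to([*a,up],.25,frame=qt)
    c=ctrl.line_to([*a,.037],.12,contact_N=15)
    hand.gripper_close(15); w=sensors.get_gripper_width()
    print(col,"hit",c,"width",round(w,4),sensors.get_tool_pos().round(4),"t",sensors.get_time())
    if abs(w-.042)>.004: raise SystemExit("bad grasp")
    ctrl.line_to([*a,up],.15); ctrl.line_to([*b,up],.2,frame=qr)
    ctrl.line_to([*b,.042],.12); h=ctrl.line_to([*b,.028],.03,contact_N=4)
    print(" touch",h,sensors.get_tool_pos().round(4),"width",round(sensors.get_gripper_width(),4))
    hand.let_go(); ctrl.line_to([*b,up],.15); print(" t",sensors.get_time())
def pic(n,cam="top",c=(195,128,335,248),k=5):
    p,d=vision.snapshot(cam); np.savez(f"pics/{n}.npz",p=p,d=d)
    cv2.imwrite(f"pics/{n}.png",cv2.resize(p[c[1]:c[3],c[0]:c[2],::-1],None,fx=k,fy=k,interpolation=cv2.INTER_CUBIC))
E
python3 - <<'E'
from h import *
move("red",0)
p=LID["green"]; ctrl.line_to([*p,.15],.25,frame=qt)
pic("r1",c=(195,108,335,228)); pic("r1s","scene",(170,130,320,250))
E
```

```text
red hit False width 0.0417 [0.4689 0.1197 0.037 ] t 4.0167
 touch True [ 0.6409 -0.1206  0.0333] width 0.0419
 t 9.7583
```

View pics/r1s.png

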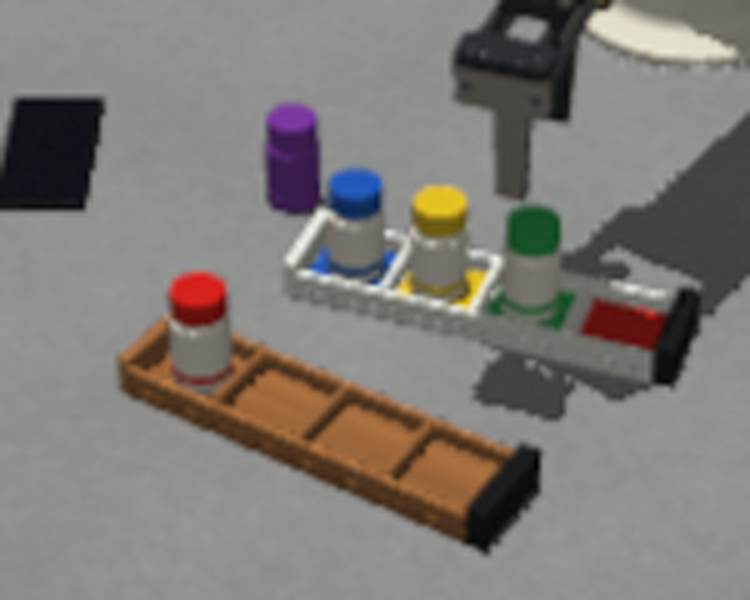

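View pics/r1.png

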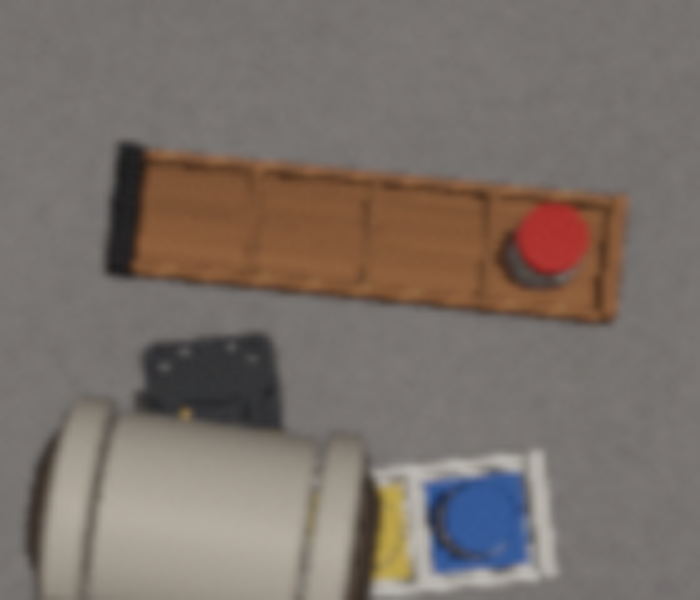

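Red stands upright in the place farthest from the rack's black end, with its lid at about crop (552,238). I'll measure its offset in the rack frame.

```bash
cat >> h.py <<'E'
def lids(npz,r0=120,r1=185):
    D=np.load(npz);d=D["d"];m=vision.camera_model("top");f=192/np.tan(np.radians(m["vertical_fov"]/2))
    v,u=np.mgrid[:384,:512]
    P=np.stack([(u-m["cx"])/f*d,(v-m["cy"])/f*d,d],-1).reshape(-1,3)
    W=(R.from_quat(m["attitude"]).apply(P)+m["eye"]).reshape(384,512,3)
    k=((W[...,2]>.072)&(W[...,2]<.1)).astype(np.uint8);k[:r0]=0;k[r1:]=0;k[:,:205]=0;k[:,340:]=0
    n,l,s,c=cv2.connectedComponentsWithStats(k)
    for i in range(1,n):
        if s[i,4]>60:
            w=np.median(W[l==i],0);w2=world(c[i],.085)[0]
            for q in(w,w2): print(D["p"][int(c[i,1]),int(c[i,0])],s[i,4],q.round(4),"rack xy",((q[:2]-rack[0])@rack[1]).round(4),((q[:2]-rack[0])@rack[2]).round(4))
E
python3 - <<'E'
from h import *
lids("pics/r1.npz")
# independent: brown rack mask -> rack centre
D=np.load("pics/top0.npz");p=D["p"]
h=cv2.cvtColor(p,cv2.COLOR_RGB2HSV)
k=((h[...,0]<18)&(h[...,1]>80)).astype(np.uint8);k[:130]=0;k[180:]=0;k[:,:215]=0;k[:,335:]=0
r=cv2.minAreaRect(cv2.findNonZero(k));print(r)
c=world(cv2.boxPoints(r),.024);print(c.round(4),c.mean(0).round(4))
c0=c.mean(0)[:2]-rack[0];print("rack-frame offset",c0@rack[1],c0@rack[2])
E
```

```text
[168  50  46] 161 [ 0.64   -0.1191  0.0854] rack xy -0.0002 -0.1008
[168  50  46] 161 [ 0.6396 -0.1199  0.085 ] rack xy -0.0005 -0.1017
((270.0006408691406, 154.74365234375), (98.40685272216797, 25.762290954589844), 5.856013774871826)
[[ 0.6285  0.1186  0.024 ]
 [ 0.7023  0.1114  0.024 ]
 [ 0.6724 -0.1679  0.024 ]
 [ 0.599  -0.1596  0.024 ]] [ 0.6505 -0.0244  0.024 ]
rack-frame offset 0.0004935941171600088 -0.005555505304828829
```

Red sits within about 2 mm of the place's centre, and an independent rack outline agrees. On to the remaining three.

```bash
python3 - <<'E'
from h import *
for i,c in((1,"green"),(2,"yellow"),(3,"blue")): move(c,i)
ctrl.line_to([*place(rack,.102),.25],.2)
ctrl.reach([.3,.3,.25],qt)
pic("end"); pic("ends","scene",(170,130,320,250))
lids("pics/end.npz"); print(sensors.get_time())
E
```

```text
green hit False width 0.0412 [0.4714 0.052  0.037 ] t 13.125
 touch True [ 0.6479 -0.0529  0.0333] width 0.0415
 t 18.4167
yellow hit False width 0.0416 [ 0.4798 -0.017   0.037 ] t 21.15
 touch True [0.655  0.0148 0.0333] width 0.0417
 t 26.3
blue hit False width 0.0417 [ 0.4876 -0.0793  0.037 ] t 29.1167
 touch True [0.6621 0.0826 0.0334] width 0.0416
 t 34.5667
[ 48  86 148] 163 [0.6604 0.0827 0.085 ] rack xy -0.0008 0.102
[ 48  86 148] 163 [0.6608 0.0818 0.085 ] rack xy -0.0003 0.1012
[186 161  74] 163 [0.6544 0.0146 0.0842] rack xy 0.0003 0.0337
[186 161  74] 163 [0.6536 0.0152 0.085 ] rack xy -0.0006 0.0342
[ 73 148  89] 165 [ 0.6463 -0.0533  0.0848] rack xy -0.0007 -0.0348
[ 73 148  89] 165 [ 0.6467 -0.0527  0.085 ] rack xy -0.0003 -0.0341
[172  51  48] 161 [ 0.64   -0.1192  0.085 ] rack xy -0.0002 -0.1009
[172  51  48] 161 [ 0.6396 -0.1198  0.085 ] rack xy -0.0005 -0.1016
36.875
```

View pics/end.png

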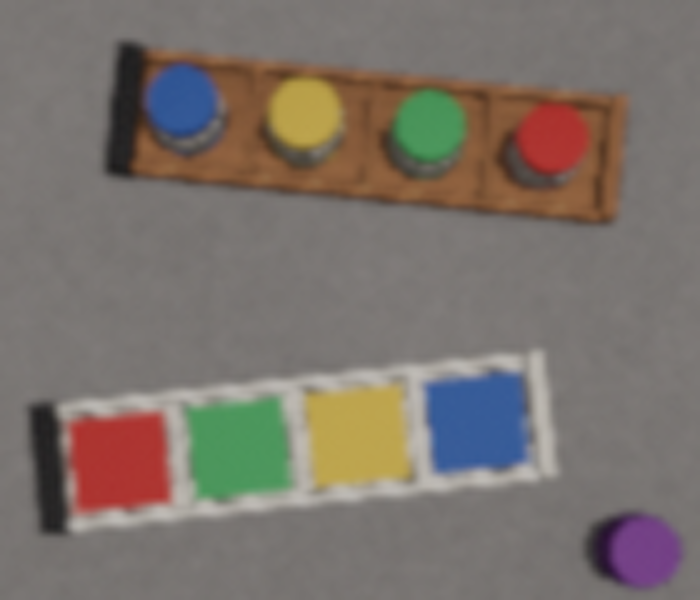

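View pics/ends.png

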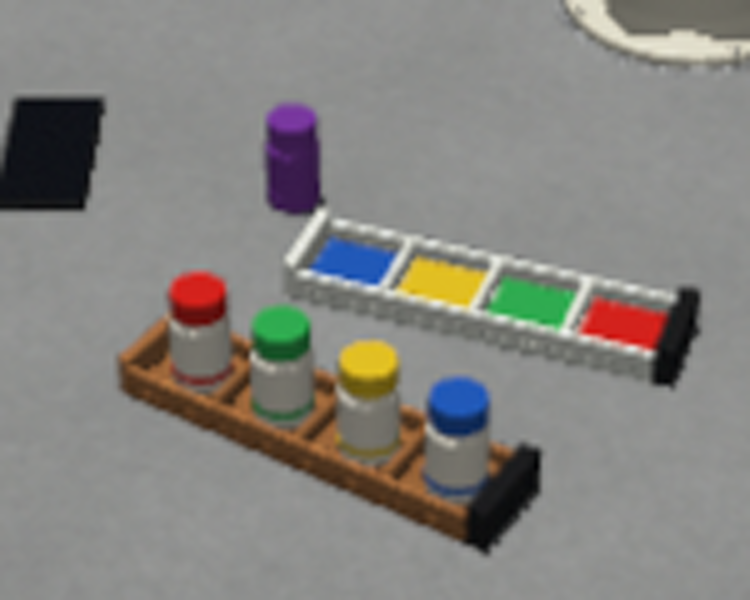

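All four jars stand upright in the rack. From the black end they run blue (183,102), yellow (305,115), green (428,125), red (552,138). The robot is clear of everything.

```bash
python3 -c "
from plant import job
job.close_job()"
```

```text
the job is handed in; nothing more can be done
```

All four jars are in the bamboo rack in reverse order, upright and released, and the job was handed in at about 37 s of the 93 s allowed. From the black end the rack now holds blue, yellow, green and red; the tray held red, green, yellow and blue.

- **Placement:** in the last top picture each lid is within about 2 mm of its place's centre. The lid tops are at about 85 mm, which matches jars standing on the rack's floor. All four look upright in the scene picture, and the arm was clear of everything.
- **Bystanders:** the phone looks unmoved in the final scene crop. I did not measure the tissue box or the lotion bottle again, but no move went down near them.
- **Disagreement:** at the start my outline of the tray and the measured jar lids differed by about 5 mm along the tray. I grasped at the lid positions, and every grip width came out at about 42 mm, as expected.

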